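# Tray up the round cheeses by size

### The arm

A 6-joint arm with a two-finger parallel gripper is mounted at the origin on the work surface. World frame = base frame: x ahead of the robot, y to its left, z up, the work surface at z = 0. Lengths are in m, angles in rad, forces in N, time in s.
With the tool pointing down it reaches from about 0.375 to 0.9 m from the base axis. Payload 3.1 kg.
Tool frame: the origin (TCP) lies between the finger pads; the fingertips stand manip.finger_overhang ahead of it and the grasp point (between the pads) lies 5 mm behind it (manip.finger_overhang is the distance from the TCP to the fingertips, in m); z points along the fingers, y is the line along which they close (so a half turn about z gives the same grasp; the last joint's range is limited). The gripper opens to 85 mm and grips with 20 to 120 N. Pads are 22 mm wide; open, the fingers measure 114 mm over their backs; the gripper's body (76 mm by 85 mm) begins 54 mm behind the grasp point. The pads swing forward as they close: fully open they stand 13 mm farther back than shut.
Start: joints at [-1.47, 0.527, 1.433, -0, 1.181, -0.178], TCP at [0.173, -0.601, 0.245] pointing down, gripper open.
Joint ranges: [-3.08, 3.08], [-0.75, 2.2], [0.22, 2.44], [-1.43, 4.57], [0, 2.65], [-2.85, 2.85]. Speed limits (rad/s): [2.79, 2.79, 3.14, 3.14, 3.14, 3.14].

### API

Orientations are given as a unit quaternion [x, y, z, w].
In Python, from station import manip gives the robot as it stands.
- The arm moves only by the tool drive_tool, never from a script. Its argument "plan" is a list of rows, each a list of 7 numbers: the shift along the tool's x, y, z in m, then the turn, a rotation vector about the tool's x, y, z in degrees, then the opening, from -1 (shut) to 1 (fully open). In form: [[x, y, z, wx, wy, wz, gripper], ...]. A call has 1 to 10 rows; each row shifts and turns the commanded pose from where the row before left it, along the tool's axes as they then stand; what a row does not reach is not made up. A row lasts 1/10 s, in which the tool goes at most 50 mm and 8.59 degrees, less where a joint would pass 70% of its speed; a pose out of reach is approached as far as the arm can. A call is refused whole if a number of a shift passes 0.05 or a number of a turn 8.59, either way. A call with a gripper value outside its range is refused whole. The fingers move at their own pace and stop on an object; "newtons" is the grip in N (left out, the last holds). Time passes only in rows, so rows that do not move let the fingers close. It gives the time, the measured TCP pose, the force, the opening and the grip force at its end, in the units of the state.
- manip.sense(): the state, without advancing time (a new reading comes with each control period).
- manip.snapshot(name): name is "side" or "top" or "wrist"; returns a dict with "image" (420x560x3 uint8, red, green, blue), "z_map" (420x560 float32, m along the optical axis (not along the pixel's ray), 0 where there is no reading), "fov_y" (degrees; the focal length in pixels is half the picture's height over the tangent of half this angle, whatever the lens; pixels are square), "cx", "cy" (the principal point, pixels), "extrinsics" (4x4, takes a point from camera to world coordinates); the wrist camera has in their place "mount" (4x4, takes a point from camera to tool coordinates, whose origin is the TCP and whose axes are the flange's). Camera axes: x right, y up, looking along -z (the intrinsics and any distortion apply to the point x, -y, -z); pixel columns grow to the right and rows downward; lengths in m; the calibration is good to about 2 mm. The wrist camera is an equidistant fisheye: a pixel r from the principal point sees the ray r / f radians off the axis. A picture is of the moment at which its call begins: read the wrist's pose just before it.
- manip.sign_off(): hands the job in; it is judged then, once.
The state is a dict: "t": time; "q": joint angles; "qd": joint speeds; "tau": joint torques, N m; "tcp_pos": TCP position; "tool_rot": TCP orientation; "force": force on the tool from outside, world axes, zero at the start; "ft_torque": the same for the moment, N m; "finger_gap": opening from 0.0 (shut) to 1.0 (fully open); "gripper_force": force on a finger pad.
Only numpy, scipy, OpenCV 4.12 (cv2) and the standard library are available. Lean on these libraries where they do the work, as an engineer would, in place of code of your own. Each camera call takes 0.05 s, during which the arm holds its last target. There are 200 camera calls.

### The job

Pack the four round cheeses for dispatch: set each one upright, flat on the floor of the cream tray of its size, the smallest cheese in the smallest tray and so on up to the largest in the largest. Put them down without dropping or tipping them, and leave the square and the oblong cheese where they stand.

Things in the scene. Friction and masses are not known exactly. Their poses are not given: they have to be found in the camera images.
- wheel_small: the smallest of the four round cheeses: an upright short cylinder of straw-brown rind with fine ridges round its side and brown flecks on top, 34 mm in diameter, 46 mm high, 35 to 55 g, standing loose on the counter. Origin: centre of its underside; z up its axis
- wheel_medium: the second smallest of the four round cheeses: an upright short cylinder of straw-brown rind with fine ridges round its side and brown flecks on top, 45 mm in diameter, 46 mm high, 61 to 96 g, standing loose on the counter. Origin: centre of its underside; z up its axis
- wheel_large: the second largest of the four round cheeses: an upright short cylinder of straw-brown rind with fine ridges round its side and brown flecks on top, 56 mm in diameter, 46 mm high, 95 to 149 g, standing loose on the counter. Origin: centre of its underside; z up its axis
- wheel_largest: the largest of the four round cheeses: an upright short cylinder of straw-brown rind with fine ridges round its side and brown flecks on top, 67 mm in diameter, 46 mm high, 136 to 213 g, standing loose on the counter. Origin: centre of its underside; z up its axis
- tray_small: the smallest of the four cream plastic trays, the one for the smallest round cheese: square, open on top, 58 mm square outside, 52 mm inside, walls 3 mm thick and 12 mm high in all, floor 3 mm thick (its upper face 3 mm above the counter). Fixed to the counter. Origin: centre of its underside on the counter; x and y along its sides
- tray_medium: the second smallest of the four cream plastic trays, the one for the second smallest round cheese: square, open on top, 69 mm square outside, 63 mm inside, walls 3 mm thick and 12 mm high in all, floor 3 mm thick (its upper face 3 mm above the counter). Fixed to the counter. Origin: centre of its underside on the counter; x and y along its sides
- tray_large: the second largest of the four cream plastic trays, the one for the second largest round cheese: square, open on top, 80 mm square outside, 74 mm inside, walls 3 mm thick and 12 mm high in all, floor 3 mm thick (its upper face 3 mm above the counter). Fixed to the counter. Origin: centre of its underside on the counter; x and y along its sides
- tray_largest: the largest of the four cream plastic trays, the one for the largest round cheese: square, open on top, 91 mm square outside, 85 mm inside, walls 3 mm thick and 12 mm high in all, floor 3 mm thick (its upper face 3 mm above the counter). Fixed to the counter. Origin: centre of its underside on the counter; x and y along its sides
- square_cheese: a square cheese of the same rind, 58 x 58 mm, 46 mm high, 130 to 200 g, loose; it stays where it is. Origin: centre of its underside; x and y along its sides
- oblong_cheese: an oblong cheese of the same rind, 80 mm long (its x) by 48 mm wide (its y), 46 mm high, 130 to 200 g, loose; it stays where it is. Origin: centre of its underside
Not all that is in view belongs to the job. Leave any purple look-alike of the wheel_small alone.

How it is judged:
By the outcome, as a careful person would: the job done as asked, in the order asked, and still so for the second after the job is handed in, with the robot touching nothing.
It also fails if it takes over 112 s, if anything falls off the work surface, if the arm or the gripper's body presses on something with over 40 N, if the wrist force passes 120 N, or if a joint passes its speed limit or range.

## Working session

There is one attempt and no reset: what is moved stays moved. The work goes in short steps, Python scripts to look and compute and a tool call to move; the robot and the scene stay as the last step left them, time stands still between calls to the robot, and variables do not carry over. Pictures are saved under pics/ and viewed, at most 14 in all, crops included, and the job is handed in when it is done.

Besides the shell and the picture viewer there is one more tool, called after "Emit:" by a JSON object that holds its "name" and its "arguments". drive_tool: Moves the arm, as the interface text tells. Its arguments: {"type":"object","properties":{"plan":{"type":"array"},"newtons":{"type":"number"}},"required":["plan"]}

```bash
ls; mkdir -p pics; python3 - <<'E'
from station import manip
import cv2,numpy as np
s=manip.sense();print(s['t'],s['tcp_pos'],s['tool_rot'],manip.finger_overhang,s['finger_gap'])
for n in ['top','side']:
    d=manip.snapshot(n);cv2.imwrite(f'pics/{n}0.png',d['image'][:,:,::-1])
    np.savez(f'pics/{n}0.npz',**d);print(n,d['fov_y'],d['cx'],d['cy'],np.round(d['extrinsics'],3).tolist(),[k for k in d])
E
```

```text
pics
0.0 [ 0.17255156 -0.59999014  0.24432901] [ 9.90229887e-01  1.39440290e-01  4.04205810e-05 -1.08380338e-03] 0.014 1.0040112808803738
top 57.76987361580046 281.3295555011842 210.93204524519564 [[0.021, 0.986, -0.167, 0.381], [-1.0, 0.019, -0.013, -0.033], [-0.01, 0.167, 0.986, 1.043], [0.0, 0.0, 0.0, 1.0]] ['image', 'z_map', 'fov_y', 'cx', 'cy', 'extrinsics']
side 54.86218268875611 277.3651964969701 209.02174594664146 [[0.982, 0.134, -0.13, 0.405], [-0.186, 0.69, -0.7, -0.783], [-0.004, 0.712, 0.703, 0.776], [0.0, 0.0, 0.0, 1.0]] ['image', 'z_map', 'fov_y', 'cx', 'cy', 'extrinsics']
```

View pics/top0.png

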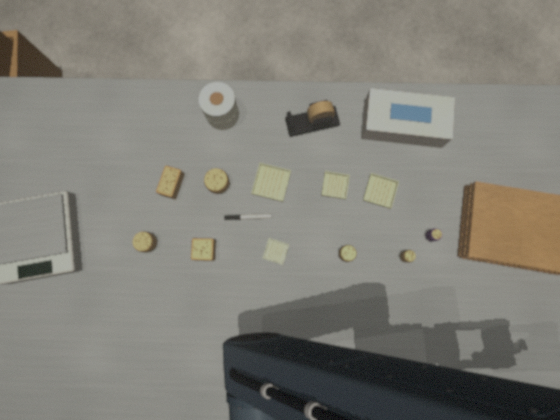

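View pics/side0.png

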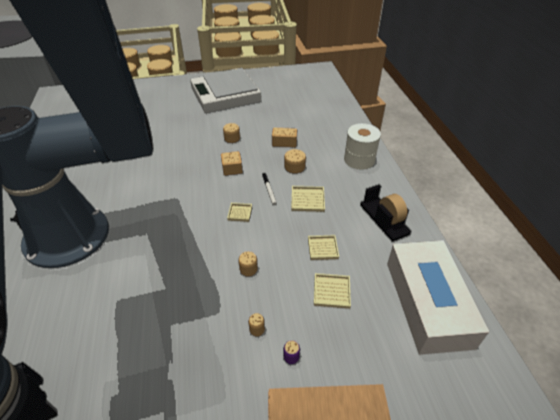

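```bash
cat > h.py <<'E'
import numpy as np,cv2
from scipy.spatial.transform import Rotation as R
def cloud(d):
    h,w=d['z_map'].shape;f=h/2/np.tan(np.radians(float(d['fov_y']))/2)
    v,u=np.mgrid[:h,:w];z=d['z_map']
    p=np.stack([(u-d['cx'])/f*z,-(v-d['cy'])/f*z,-z],-1)
    E=d['extrinsics'];return p@E[:3,:3].T+E[:3,3]
E
python3 - <<'E'
from h import *
d=dict(np.load('pics/top0.npz'));P=cloud(d)
d2=dict(np.load('pics/side0.npz'));P2=cloud(d2)
def comps(P,lo,hi,amin,extra=None):
    m=(P[...,2]>lo)&(P[...,2]<hi)
    if extra is not None:m&=extra
    n,l,s,c=cv2.connectedComponentsWithStats(m.astype(np.uint8))
    for i in range(1,n):
        if amin<s[i,4]<2500:
            q=P[l==i];(cx,cy),(a,b),ang=cv2.minAreaRect((q[:,:2]*1000).astype(np.float32))
            print(np.round(c[i]),s[i,4],'rect mm',np.round([cx,cy,a,b,ang]),'z',np.round(1000*np.median(q[:,2]),1),'area',0)
print('counter z',np.median(P[200:240,300:400,2]),np.median(P2[220:280,350:380,2]) )
print('top');comps(P,.038,.055,40)
print('side');comps(P2,.042,.052,40)
for k,(dd,Q) in {'top':(d,P),'side':(d2,P2)}.items():
    hsv=cv2.cvtColor(dd['image'],cv2.COLOR_RGB2HSV)
    m=(hsv[...,1]>45)&(hsv[...,0]>18)&(hsv[...,0]<40)
    print('tray',k);comps(Q,-.012,.022,60,m)
E
```

```text
counter z 0.0006177989084019675 -0.0017459640679581834
top
[225. 119.] 90 rect mm [813. 147.  37.  93.  21.] z 46.1 area 0
[402. 136.] 222 rect mm [ 763. -349.  232.   46.   73.] z 46.9 area 0
[321. 123.] 50 rect mm [ 797. -122.   58.   15.   87.] z 45.9 area 0
[168. 180.] 515 rect mm [629. 289.  50.  80.  74.] z 45.9 area 0
[216. 179.] 443 rect mm [635. 161.  61.  63.   1.] z 46.2 area 0
[486. 237.] 445 rect mm [ 472. -574.  313.  153.   41.] z 47.5 area 0
[436. 234.] 123 rect mm [ 498. -425.   30.   30.   67.] z 46.1 area 0
[143. 241.] 330 rect mm [464. 345.  51.  52.  48.] z 45.9 area 0
[202. 248.] 486 rect mm [446. 187.  55.  58.   1.] z 46.0 area 0
[348. 252.] 217 rect mm [ 445. -195.   41.   42.   89.] z 46.1 area 0
[409. 255.] 126 rect mm [ 440. -355.   30.   30.   58.] z 46.1 area 0
side
[517.  27.] 229 rect mm [1.871e+03 9.700e+02 2.400e+01 6.920e+02 1.000e+00] z 46.8 area 0
[259.  13.] 46 rect mm [ 713. 1347.   49.  112.   84.] z 46.7 area 0
[346.  18.] 154 rect mm [1115. 1185.  362.   26.    2.] z 46.9 area 0
[ 9. 21.] 146 rect mm [-484. 1450.   87.  255.   23.] z 49.8 are
[... 991 characters left out ...]
44.8 area 0
[269. 404.] 47 rect mm [ 435. -525.   48.    2.   80.] z 49.3 area 0
tray top
[270. 178.] 581 rect mm [639.  13.  85.  88.  75.] z 3.2 area 0
[336. 182.] 277 rect mm [ 634. -167.   64.   66.   83.] z 3.7 area 0
[381. 189.] 619 rect mm [ 620. -292.   77.   78.   73.] z 3.6 area 0
tray side
[275.  15.] 61 rect mm [ 802. 1390.  190.   27.   86.] z 8.4 area 0
[248.  59.] 648 rect mm [603. 983. 159. 410.  86.] z 1.1 area 0
[308. 199.] 801 rect mm [639.  16. 109.  91.  76.] z 2.0 area 0
[239. 212.] 385 rect mm [445.  -1.  75.  62.  74.] z 2.8 area 0
[323. 247.] 678 rect mm [ 634. -163.   83.   70.   81.] z 2.1 area 0
[332. 291.] 1159 rect mm [ 620. -289.   94.   80.   74.] z 2.0 area 0
```

```bash
python3 - <<'E'
import cv2
a=cv2.imread('pics/top0.png');cv2.imwrite('pics/crop1.png',cv2.resize(a[155:275,125:450],None,fx=2.4,fy=2.4,interpolation=cv2.INTER_CUBIC))
E
```

```text
(no output)
```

View pics/crop1.png

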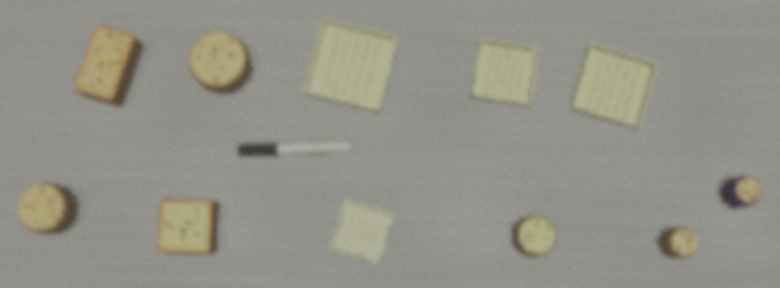

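Possible mix-ups for wheel_small, by top-image pixel:
- Straw-brown round at (408,256): ⌀ about 34 mm, the smallest brown wheel.
- Purple look-alike at (434,235): rejected.
- Medium wheel at (348,254).
- Large wheel at (143,242).
- Largest wheel at (217,180).
- Square cheese at (203,249), oblong cheese at (170,182) and the tape roll at (320,110): not wheels.

The close crop confirms that (408,256) has a brown side and (434,235) a purple one. The trays by size are (276,251) small, (335,185) medium, (380,191) large and (272,183) largest. First move: turn the tool to world alignment and go above wheel_small.

Emit:
{"name": "drive_tool", "arguments": {"plan": [[0, 0, 0, 0, 0, 8.0, 1], [0, 0, 0, 0, 0, 8.0, 1], [0.034, -0.031, 0.005, 0, 0, 0, 1], [0.034, -0.031, 0.005, 0, 0, 0, 1], [0.034, -0.031, 0.005, 0, 0, 0, 1], [0.034, -0.031, 0.005, 0, 0, 0, 1], [0.034, -0.031, 0.005, 0, 0, 0, 1], [0.034, -0.031, 0.005, 0, 0, 0, 1], [0.034, -0.031, 0.005, 0, 0, 0, 1], [0.029, -0.027, 0.005, 0, 0, 0, 1]], "newtons": 30}}

```text
t: 1.1
tcp_pos: [0.4407, -0.3545, 0.2048]
tool_rot: [1.0, 0.001, -0.0, -0.0]
force: [0.5, -0.9, -0.4]
finger_gap: 1.0
gripper_force: 0.0
```

```bash
cat >> h.py <<'E'
def look(name):
    """wrist view -> world cloud of every pixel, pose, image"""
    from station import manip
    s=manip.sense();d=manip.snapshot('wrist');cv2.imwrite(f'pics/{name}.png',d['image'][:,:,::-1])
    h,w=d['z_map'].shape;f=h/2/np.tan(np.radians(float(d['fov_y']))/2)
    v,u=np.mgrid[:h,:w];a=u-d['cx'];b=v-d['cy'];r=np.hypot(a,b)+1e-9
    th=r/f;z=d['z_map'];t=np.tan(np.clip(th,0,1.5))*z/r
    p=np.stack([a*t,-b*t,-z],-1);M=d['mount'];p=p@M[:3,:3].T+M[:3,3]
    p=p@R.from_quat(s['tool_rot']).as_matrix().T+s['tcp_pos']
    p[(z<=0)|(th>1.3)]=np.nan
    print('t',round(s['t'],2),'tcp',np.round(s['tcp_pos']*1000,1),'yaw/tilt',np.round(R.from_quat(s['tool_rot']).as_euler('zyx',degrees=True),2),'gap',round(s['finger_gap'],3),'F',np.round(s['force'],1),'grip',s['gripper_force'])
    return p,d,s
def blobs(P,lo,hi,c,rad=.09,amin=150):
    """parts of the cloud between heights near c: circle and rectangle fits, mm"""
    m=(P[...,2]>lo)&(P[...,2]<hi)&(np.hypot(P[...,0]-c[0],P[...,1]-c[1])<rad)
    n,l,s,cc=cv2.connectedComponentsWithStats(m.astype(np.uint8))
    for i in range(1,n):
        if s[i,4]>amin:
            q=P[l==i];xy=(q[:,:2]*1000).astype(np.float32)
            ce,r=cv2.minEnclosingCircle(xy);re=cv2.minAreaRect(xy)
            print('px',np.round(cc[i]),s[i,4],'circ',np.round(ce,1),'D',round(2*r,1),'rect',np.round(re[0],1),np.round(re[1],1),round(re[2]),'z',np.round(1000*np.median(q[:,2]),1))
E
python3 - <<'E'
from h import *
P,d,s=look('w1')
print(s['q'],d['fov_y']);print(np.round(d['mount'],3))
blobs(P,.036,.056,(.44,-.356),.12)
print('counter',np.nanmedian(P[np.abs(P[...,2])<.01][:,2]))
E
```

```text
t 1.1 tcp [ 440.7 -354.5  204.8] yaw/tilt [-7.0000e-02 -2.0000e-02 -1.7995e+02] gap 1.0 F [ 0.5 -0.9 -0.4] grip 0.0
[-8.75006078e-01  4.99319221e-01  1.62480605e+00  3.09871974e-04
  1.01835129e+00  6.94425838e-01] 65.70646984690485
[[-0.     0.949  0.316  0.081]
 [ 1.    -0.     0.001 -0.001]
 [ 0.001  0.316 -0.949 -0.128]
 [ 0.     0.     0.     1.   ]]
px [356. 129.] 972 circ [ 498.  -424.3] D 33.5 rect [ 498.1 -424. ] [31.3 32.2] 33 z 45.4
px [279. 188.] 941 circ [ 440.6 -353.4] D 33.3 rect [ 441.  -353.2] [31.2 32.5] 18 z 45.4
counter -0.0005219476112213184
```

View pics/w1.png

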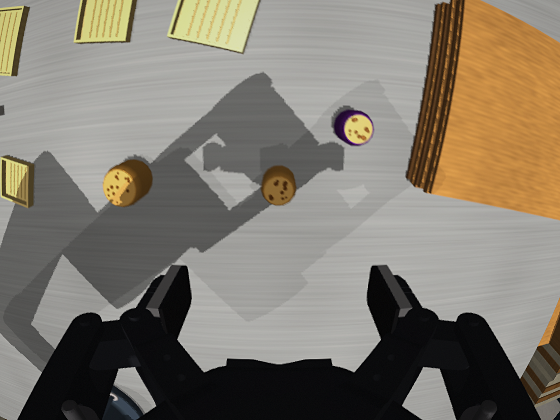

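The wrist view shows the brown wheel_small at px (279,188), at (0.4407, -0.3534) with its top at 45 mm. The purple one is at px (356,129). Descending and gripping.

Emit:
{"name": "drive_tool", "arguments": {"plan": [[0, -0.001, 0.04, 0, 0, 0, 1], [0, 0, 0.04, 0, 0, 0, 1], [0, 0, 0.04, 0, 0, 0, 1], [0, 0, 0.03, 0, 0, 0, 1], [0, 0, 0.023, 0, 0, 0, 1], [0, 0, 0, 0, 0, 0, -1], [0, 0, 0, 0, 0, 0, -1], [0, 0, 0, 0, 0, 0, -1], [0, 0, 0, 0, 0, 0, -1], [0, 0, 0, 0, 0, 0, -1]], "newtons": 25}}

```text
t: 2.15
tcp_pos: [0.4403, -0.3565, 0.034]
tool_rot: [1.0, 0.0, 0.001, 0.001]
force: [-0.3, -0.1, 4.9]
finger_gap: 0.389
gripper_force: 25.2
```

Emit:
{"name": "drive_tool", "arguments": {"plan": [[0, 0, -0.02, 0, 0, 0, -1], [0, 0, -0.04, 0, 0, 0, -1], [0, 0, -0.04, 0, 0, 0, -1], [0, -0.03, 0, 0, 0, 0, -1], [0, -0.045, 0, 0, 0, 0, -1], [0, -0.045, 0, 0, 0, 0, -1], [0, -0.045, 0, 0, 0, 0, -1], [0, -0.045, 0, 0, 0, 0, -1], [0, -0.045, 0, 0, 0, 0, -1], [0.001, -0.04, 0, 0, 0, 0, -1]]}}

```text
t: 3.15
tcp_pos: [0.4398, -0.0585, 0.1329]
tool_rot: [1.0, 0.0, 0.0, 0.0]
force: [0.4, 1.8, -0.7]
finger_gap: 0.39
gripper_force: 25.0
```

```bash
python3 - <<'E'
from h import *
P,d,s=look('w2')
print('counter',np.nanmedian(P[np.abs(P[...,2])<.004][:,2]))
print('walls/trays');blobs(P,.0018,.02,(.445,0),.07)
print('cheese');blobs(P,.085,.16,s['tcp_pos'],.05)
E
```

```text
t 3.15 tcp [439.8 -58.5 132.9] yaw/tilt [-3.0e-02  3.0e-02  1.8e+02] gap 0.39 F [ 0.4  1.8 -0.7] grip 25.049746334552765
counter -0.000551021528934964
walls/trays
px [213. 193.] 4358 circ [446.4  -3.6] D 82.0 rect [446.2  -3.2] [58.4 59.4] 74 z 3.0
cheese
px [279. 281.] 8748 circ [445.7 -57.7] D 60.5 rect [441.2 -56.9] [59.8 31. ] 81 z 143.8
```

View pics/w2.png

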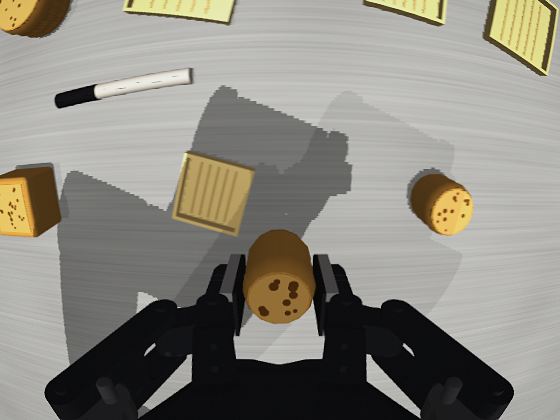

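Wheel_small is held upright at px (279,281). The small tray is at px (213,193), at (0.4463, -0.0033), and its 58 mm rectangle matches. Placing.

Emit:
{"name": "drive_tool", "arguments": {"plan": [[0.003, -0.03, 0, 0, 0, 0, -1], [0.003, -0.025, 0, 0, 0, 0, -1], [0, 0, 0, 0, 0, 0, -1], [0, 0, 0.035, 0, 0, 0, -1], [0, 0, 0.03, 0, 0, 0, -1], [0, 0, 0.015, 0, 0, 0, -1], [0, 0, 0.007, 0, 0, 0, -1], [0, 0, 0.004, 0, 0, 0, -1], [0, 0, 0.003, 0, 0, 0, -1], [0, 0, 0, 0, 0, 0, -1]]}}

```text
t: 4.2
tcp_pos: [0.4467, -0.0059, 0.0387]
tool_rot: [1.0, 0.0, 0.001, 0.0]
force: [-0.0, -0.1, -0.6]
finger_gap: 0.385
gripper_force: 25.2
```

Emit:
{"name": "drive_tool", "arguments": {"plan": [[0, -0.002, 0.001, 0, 0, 0, -1], [0, 0, 0.001, 0, 0, 0, -1], [0, 0, 0, 0, 0, 0, -1]]}}

```text
t: 4.5
tcp_pos: [0.4466, -0.0034, 0.0369]
tool_rot: [1.0, 0.0, 0.001, 0.0]
force: [-0.6, 1.4, 4.6]
finger_gap: 0.391
gripper_force: 25.5
```

Contact with 4.6 N up. Release and rise, then head to the medium wheel.

Emit:
{"name": "drive_tool", "arguments": {"plan": [[0, 0, 0, 0, 0, 0, 0.3], [0, 0, 0, 0, 0, 0, 0.3], [0, 0, 0, 0, 0, 0, 0.3], [0, 0, -0.02, 0, 0, 0, 0.3], [0, 0, -0.04, 0, 0, 0, 0.3], [0, 0, -0.04, 0, 0, 0, 1], [0, 0.05, -0.04, 0, 0, 0, 1], [0, 0.05, 0, 0, 0, 0, 1], [0, 0.05, 0, 0, 0, 0, 1], [0, 0.044, 0, 0, 0, 0, 1]]}}

```text
t: 5.5
tcp_pos: [0.4464, -0.1888, 0.1681]
tool_rot: [1.0, 0.0, 0.001, 0.001]
force: [1.0, 0.8, 0.1]
finger_gap: 1.0
gripper_force: 0.0
```

```bash
python3 - <<'E'
from h import *
P,d,s=look('w3')
print('small in tray');blobs(P,.04,.06,(.446,-.003),.06)
print('medium');blobs(P,.036,.056,(.444,-.197),.06)
print('counter',np.nanmedian(P[np.abs(P[...,2])<.004][:,2]))
E
```

```text
t 5.5 tcp [ 446.4 -188.8  168.1] yaw/tilt [-2.0000e-02  8.0000e-02  1.7994e+02] gap 1.0 F [1.  0.8 0.1] grip 0.0
small in tray
px [ 81. 202.] 792 circ [446.7  -4.2] D 32.8 rect [447.   -4.8] [29.7 30.6] 74 z 48.2
medium
px [286. 202.] 2118 circ [ 444.4 -194.2] D 44.5 rect [ 445.3 -194.4] [42.8 42.1] 53 z 45.5
counter -0.0005441009562444366
```

View pics/w3.png

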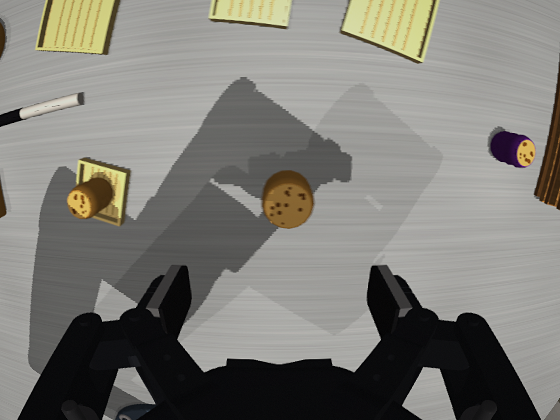

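Wheel_small stands in its tray at px (90,198), centred to about 1 mm with its top 3 mm higher than on the counter. Wheel_medium is at px (288,200), at (0.445, -0.1943).

Emit:
{"name": "drive_tool", "arguments": {"plan": [[0, 0, 0.03, 0, 0, 0, 1], [0, 0, 0.04, 0, 0, 0, 1], [0, 0, 0.03, 0, 0, 0, 1], [0, 0, 0, 0, 0, 0, 1], [0, 0, 0, 0, 0, 0, 1]]}}

```text
t: 6.05
tcp_pos: [0.4461, -0.1862, 0.0674]
tool_rot: [1.0, 0.0, -0.001, -0.0]
force: [-0.9, -0.7, -0.6]
finger_gap: 1.001
gripper_force: 0.0
```

Emit:
{"name": "drive_tool", "arguments": {"plan": [[-0.001, 0.008, 0, 0, 0, 0, 1], [0, 0, 0.02, 0, 0, 0, 1], [0, 0, 0.016, 0, 0, 0, 1], [0, 0, 0, 0, 0, 0, 1], [0, 0, 0, 0, 0, 0, -1], [0, 0, 0, 0, 0, 0, -1], [0, 0, 0, 0, 0, 0, -1], [0, 0, 0, 0, 0, 0, -1], [0, 0, 0, 0, 0, 0, -1]], "newtons": 30}}

```text
t: 6.95
tcp_pos: [0.446, -0.195, 0.0328]
tool_rot: [1.0, 0.0, 0.001, 0.001]
force: [-1.1, -0.1, 5.0]
finger_gap: 0.517
gripper_force: 29.9
```

Emit:
{"name": "drive_tool", "arguments": {"plan": [[0, 0, -0.02, 0, 0, 0, -1], [0, 0, -0.04, 0, 0, 0, -1], [0, 0, -0.04, 0, 0, 0, -1], [0.03, 0, 0, 0, 0, 0, -1], [0.04, -0.01, 0, 0, 0, 0, -1], [0.04, -0.01, 0, 0, 0, 0, -1], [0.01, -0.01, 0, 0, 0, 0, -1], [0, 0, 0, 0, 0, 0, -1], [0, 0, 0, 0, 0, 0, -1]]}}

```text
t: 7.85
tcp_pos: [0.5637, -0.1638, 0.1312]
tool_rot: [1.0, 0.001, -0.001, -0.0]
force: [-0.7, 0.2, -0.7]
finger_gap: 0.515
gripper_force: 31.2
```

```bash
python3 - <<'E'
from h import *
P,d,s=look('w4')
print('trays');blobs(P,.0018,.02,(.634,-.166),.07);blobs(P,.0018,.02,(.62,-.291),.07)
print('cheese top');blobs(P,s['tcp_pos'][2]+.008,s['tcp_pos'][2]+.02,s['tcp_pos'],.05)
E
```

```text
t 7.85 tcp [ 563.7 -163.8  131.2] yaw/tilt [-9.0000e-02 -1.5000e-01 -1.7995e+02] gap 0.515 F [-0.7  0.2 -0.7] grip 31.165632605552673
trays
px [281. 115.] 7043 circ [ 633.7 -164.9] D 97.5 rect [ 633.  -164.8] [69.7 71.3] 82 z 2.9
px [429. 137.] 7072 circ [ 620.1 -290.9] D 112.5 rect [ 620.1 -291. ] [82.4 80.6] 74 z 2.9
cheese top
px [279. 297.] 5941 circ [ 562.3 -163. ] D 42.2 rect [ 562.6 -163.5] [41.4 40.9] 44 z 143.9
px [216. 289.] 643 circ [ 563.6 -137.5] D 24.6 rect [ 563.5 -134.4] [23.6 14. ] 0 z 145.4
px [342. 289.] 628 circ [ 563.7 -189.1] D 23.9 rect [ 565.7 -186.6] [13.8 22.8] 52 z 145.1
```

Emit:
{"name": "drive_tool", "arguments": {"plan": [[0.03, 0.0, 0, 0, 0, 0, -1], [0.03, 0.001, 0, 0, 0, 0, -1], [0.011, 0, 0, 0, 0, 0, -1], [0, 0, 0.03, 0, 0, 0, -1], [0, 0, 0.03, 0, 0, 0, -1], [0, 0, 0.02, 0, 0, 0, -1], [0, 0, 0.01, 0, 0, 0, -1], [0, 0, 0.004, 0, 0, 0, -1], [0, 0, 0, 0, 0, 0, -1]]}}

```text
t: 8.8
tcp_pos: [0.6359, -0.1658, 0.0376]
tool_rot: [1.0, 0.0, -0.0, -0.0]
force: [-0.6, 0.5, 0.0]
finger_gap: 0.516
gripper_force: 31.2
```

Emit:
{"name": "drive_tool", "arguments": {"plan": [[-0.001, 0, 0.001, 0, 0, 0, -1], [0, 0, 0.001, 0, 0, 0, -1], [0, 0, 0, 0, 0, 0, -1]]}}

```text
t: 9.1
tcp_pos: [0.6357, -0.1656, 0.0363]
tool_rot: [1.0, 0.0, 0.001, 0.0]
force: [0.7, -0.9, -1.7]
finger_gap: 0.516
gripper_force: 31.2
```

Emit:
{"name": "drive_tool", "arguments": {"plan": [[0, 0, 0.001, 0, 0, 0, -1], [0, 0, 0, 0, 0, 0, -1]]}}

```text
t: 9.3
tcp_pos: [0.6358, -0.1656, 0.0359]
tool_rot: [1.0, 0.0, 0.001, 0.0]
force: [-1.5, 0.3, 4.5]
finger_gap: 0.515
gripper_force: 31.7
```

Emit:
{"name": "drive_tool", "arguments": {"plan": [[0, 0, 0, 0, 0, 0, 0.5], [0, 0, 0, 0, 0, 0, 0.5], [0, 0, 0, 0, 0, 0, 0.5], [0, 0, -0.02, 0, 0, 0, 0.5], [0, 0, -0.04, 0, 0, 0, 0.5], [0, 0, -0.04, 0, 0, 0, 1], [0, 0, -0.03, 0, 0, 0, 1], [-0.013, -0.035, 0, 0, 0, 0, 1], [-0.013, -0.04, 0, 0, 0, 0, 1], [-0.013, -0.04, 0, 0, 0, 0, 1]]}}

```text
t: 10.3
tcp_pos: [0.5959, -0.0497, 0.1648]
tool_rot: [1.0, -0.001, 0.0, -0.0]
force: [1.3, 0.4, -0.6]
finger_gap: 1.001
gripper_force: 0.0
```

Emit:
{"name": "drive_tool", "arguments": {"plan": [[-0.013, -0.04, 0, 0, 0, 0, 1], [-0.013, -0.04, 0, 0, 0, 0, 1], [-0.013, -0.04, 0, 0, 0, 0, 1], [-0.013, -0.04, 0, 0, 0, 0, 1], [-0.013, -0.04, 0, 0, 0, 0, 1], [-0.013, -0.04, 0, 0, 0, 0, 1], [-0.013, -0.04, 0, 0, 0, 0, 1], [-0.013, -0.04, 0, 0, 0, 0, 1], [-0.013, -0.04, 0, 0, 0, 0, 1], [-0.013, -0.033, 0, 0, 0, 0, 1]]}}

```text
t: 11.3
tcp_pos: [0.4654, 0.3446, 0.1645]
tool_rot: [1.0, 0.001, 0.0, -0.0]
force: [0.2, 0.5, 0.8]
finger_gap: 0.998
gripper_force: 0.0
```

Emit:
{"name": "drive_tool", "arguments": {"plan": [[0, 0, 0, 0, 0, 0, 1], [0, 0, 0, 0, 0, 0, 1]]}}

```text
t: 11.5
tcp_pos: [0.4656, 0.343, 0.1643]
tool_rot: [1.0, 0.001, -0.0, 0.0]
force: [1.0, 0.0, -0.3]
finger_gap: 1.002
gripper_force: 0.0
```

```bash
python3 - <<'E'
from h import *
P,d,s=look('w5')
print('large');blobs(P,.036,.056,(.463,.344),.07)
E
```

```text
t 11.5 tcp [465.6 343.  164.3] yaw/tilt [-1.7000e-01 -1.0000e-02  1.7997e+02] gap 1.002 F [ 1.   0.  -0.3] grip 0.0
large
px [272. 203.] 3380 circ [464.1 349.3] D 55.5 rect [464.4 349. ] [54.7 52.7] 80 z 45.5
```

Emit:
{"name": "drive_tool", "arguments": {"plan": [[-0.001, -0.006, 0.03, 0, 0, 0, 1], [0, 0, 0.04, 0, 0, 0, 1], [0, 0, 0.03, 0, 0, 0, 1], [0, 0, 0, 0, 0, 0, 1]]}}

```text
t: 11.95
tcp_pos: [0.4631, 0.3455, 0.0608]
tool_rot: [1.0, -0.001, -0.004, 0.002]
force: [0.4, -0.5, -0.1]
finger_gap: 0.999
gripper_force: 0.0
```

Emit:
{"name": "drive_tool", "arguments": {"plan": [[0.001, -0.003, 0, 0, 0, 0, 1], [0, 0, 0.018, 0, 0, 0, 1], [0, 0, 0.013, 0, 0, 0, 1], [0, 0, 0, 0, 0, 0, 1], [0, 0, 0, 0, 0, 0, -1], [0, 0, 0, 0, 0, 0, -1], [0, 0, 0, 0, 0, 0, -1], [0, 0, 0, 0, 0, 0, -1]], "newtons": 35}}

```text
t: 12.75
tcp_pos: [0.4668, 0.3517, 0.0347]
tool_rot: [1.0, 0.0, 0.001, -0.0]
force: [-0.8, -0.8, 6.1]
finger_gap: 0.642
gripper_force: 37.5
```

Emit:
{"name": "drive_tool", "arguments": {"plan": [[0, 0, -0.02, 0, 0, 0, -1], [0, 0, -0.04, 0, 0, 0, -1], [0, 0, -0.04, 0, 0, 0, -1], [0.005, 0.02, 0, 0, 0, 0, -1], [0.005, 0.035, 0, 0, 0, 0, -1], [0.005, 0.04, 0, 0, 0, 0, -1], [0.005, 0.04, 0, 0, 0, 0, -1], [0.005, 0.04, 0, 0, 0, 0, -1], [0.005, 0.04, 0, 0, 0, 0, -1], [0.005, 0.04, 0, 0, 0, 0, -1]]}}

```text
t: 13.75
tcp_pos: [0.5011, 0.095, 0.1336]
tool_rot: [1.0, 0.0, 0.0, -0.0]
force: [0.9, -0.2, -1.5]
finger_gap: 0.642
gripper_force: 37.5
```

Emit:
{"name": "drive_tool", "arguments": {"plan": [[0.005, 0.04, 0, 0, 0, 0, -1], [0.005, 0.04, 0, 0, 0, 0, -1], [0.005, 0.04, 0, 0, 0, 0, -1], [0.005, 0.04, 0, 0, 0, 0, -1], [0.005, 0.04, 0, 0, 0, 0, -1], [0.005, 0.04, 0, 0, 0, 0, -1], [0.005, 0.04, 0, 0, 0, 0, -1], [0.005, 0.04, 0, 0, 0, 0, -1], [0.005, 0.04, 0, 0, 0, 0, -1], [0.005, 0.025, 0, 0, 0, 0, -1]]}}

```text
t: 14.75
tcp_pos: [0.5516, -0.2918, 0.1335]
tool_rot: [1.0, -0.001, 0.001, 0.001]
force: [0.2, -0.4, -1.0]
finger_gap: 0.643
gripper_force: 37.5
```

Emit:
{"name": "drive_tool", "arguments": {"plan": [[0, 0, 0, 0, 0, 0, -1], [0, 0, 0, 0, 0, 0, -1]]}}

```text
t: 14.95
tcp_pos: [0.5508, -0.2884, 0.133]
tool_rot: [1.0, -0.0, -0.001, -0.001]
force: [-0.0, 0.1, -1.7]
finger_gap: 0.639
gripper_force: 37.5
```

```bash
python3 - <<'E'
from h import *
P,d,s=look('w6')
print('tray');blobs(P,.0018,.02,(.62,-.291),.07)
print('medium');blobs(P,.04,.056,(.634,-.166),.05)
print('cheese top');blobs(P,s['tcp_pos'][2]+.004,s['tcp_pos'][2]+.02,s['tcp_pos'],.05)
E
```

```text
t 14.95 tcp [ 550.8 -288.4  133. ] yaw/tilt [ 4.0000e-02 -6.0000e-02 -1.7992e+02] gap 0.639 F [-0.   0.1 -1.7] grip 37.52629816532135
tray
px [283. 116.] 9063 circ [ 620.5 -290.9] D 112.2 rect [ 620.3 -290.2] [82.4 80.4] 74 z 2.8
medium
px [111. 108.] 2458 circ [ 633.6 -165.8] D 44.0 rect [ 633.3 -166.6] [42.  42.1] 53 z 48.5
cheese top
px [279. 293.] 11222 circ [ 556.8 -287.7] D 82.8 rect [ 554.9 -288.5] [60.6 63.2] 42 z 143.9
```

View pics/w6.png

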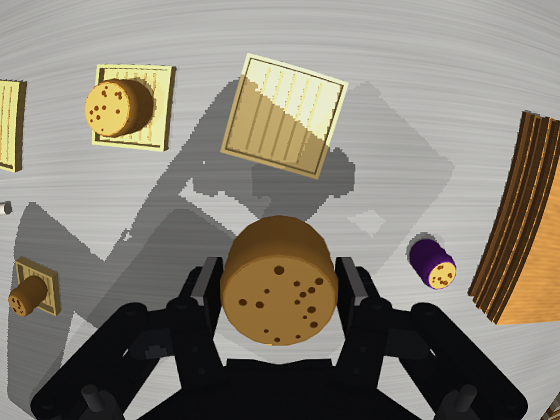

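Wheel_medium stands in its tray at px (108,108), top at 48.5 mm. The large wheel is held level at px (279,293), and the large tray is at px (283,116), at (0.6204, -0.2905).

Emit:
{"name": "drive_tool", "arguments": {"plan": [[0.03, 0.002, 0, 0, 0, 0, -1], [0.03, 0, 0, 0, 0, 0, -1], [0.011, 0, 0, 0, 0, 0, -1], [0, 0, 0.03, 0, 0, 0, -1], [0, 0, 0.03, 0, 0, 0, -1], [0, 0, 0.02, 0, 0, 0, -1], [0, 0, 0.01, 0, 0, 0, -1], [0, 0, 0.003, 0, 0, 0, -1], [0, 0, 0, 0, 0, 0, -1]]}}

```text
t: 15.9
tcp_pos: [0.6224, -0.29, 0.0408]
tool_rot: [1.0, 0.001, -0.0, -0.0]
force: [-0.3, -0.9, -0.8]
finger_gap: 0.641
gripper_force: 37.5
```

Emit:
{"name": "drive_tool", "arguments": {"plan": [[0, 0, 0.001, 0, 0, 0, -1], [0, 0, 0.001, 0, 0, 0, -1], [0, 0, 0.001, 0, 0, 0, -1], [0, 0, 0, 0, 0, 0, -1]]}}

```text
t: 16.3
tcp_pos: [0.6226, -0.2906, 0.038]
tool_rot: [1.0, 0.0, 0.0, 0.0]
force: [0.5, 0.4, -0.4]
finger_gap: 0.643
gripper_force: 37.5
```

Emit:
{"name": "drive_tool", "arguments": {"plan": [[0, 0, 0.001, 0, 0, 0, -1], [0, 0, 0, 0, 0, 0, -1]]}}

```text
t: 16.5
tcp_pos: [0.6226, -0.2907, 0.0378]
tool_rot: [1.0, 0.0, 0.0, 0.0]
force: [-1.9, 0.0, 4.5]
finger_gap: 0.644
gripper_force: 38.1
```

Emit:
{"name": "drive_tool", "arguments": {"plan": [[0, 0, 0, 0, 0, 0, 0.8], [0, 0, 0, 0, 0, 0, 0.8], [0, 0, 0, 0, 0, 0, 0.8], [0, 0, -0.02, 0, 0, 0, 0.8], [0, 0, -0.04, 0, 0, 0, 0.8], [0, 0, -0.04, 0, 0, 0, 1], [0, 0, -0.03, 0, 0, 0, 1], [0.001, -0.035, 0, 0, 0, 0, 1], [0.001, -0.035, 0, 0, 0, 0, 1], [0.001, -0.035, 0, 0, 0, 0, 1]]}}

```text
t: 17.5
tcp_pos: [0.6253, -0.1847, 0.1669]
tool_rot: [1.0, -0.0, 0.0, 0.0]
force: [0.9, 0.9, -0.0]
finger_gap: 0.996
gripper_force: 0.0
```

Emit:
{"name": "drive_tool", "arguments": {"plan": [[0.001, -0.035, 0, 0, 0, 0, 1], [0.001, -0.035, 0, 0, 0, 0, 1], [0.001, -0.035, 0, 0, 0, 0, 1], [0.001, -0.035, 0, 0, 0, 0, 1], [0.001, -0.035, 0, 0, 0, 0, 1], [0.001, -0.035, 0, 0, 0, 0, 1], [0.001, -0.035, 0, 0, 0, 0, 1], [0.001, -0.035, 0, 0, 0, 0, 1], [0.001, -0.035, 0, 0, 0, 0, 1], [0.001, -0.03, 0, 0, 0, 0, 1]]}}

```text
t: 18.5
tcp_pos: [0.635, 0.1615, 0.1664]
tool_rot: [1.0, 0.001, -0.0, -0.0]
force: [0.2, -0.0, -0.2]
finger_gap: 0.997
gripper_force: 0.0
```

Emit:
{"name": "drive_tool", "arguments": {"plan": [[0, 0, 0, 0, 0, 0, 1], [0, 0, 0, 0, 0, 0, 1]]}}

```text
t: 18.7
tcp_pos: [0.635, 0.1601, 0.1663]
tool_rot: [1.0, 0.001, -0.0, 0.0]
force: [-0.2, -0.3, 0.2]
finger_gap: 1.0
gripper_force: 0.0
```

```bash
python3 - <<'E'
from h import *
P,d,s=look('w7')
print('largest');blobs(P,.036,.056,(.635,.160),.07)
print('tray');blobs(P,.0018,.02,(.639,.014),.08)
E
```

```text
t 18.7 tcp [635.  160.1 166.3] yaw/tilt [-1.4000e-01 -2.0000e-02  1.7997e+02] gap 1.0 F [-0.2 -0.3  0.2] grip 0.0
largest
px [275. 199.] 4848 circ [635.1 163.5] D 66.8 rect [635.9 163.9] [64.4 64.8] 44 z 45.6
tray
px [424. 187.] 6448 circ [638.7  14.9] D 128.3 rect [638.8  14.4] [93.  91.7] 77 z 2.9
```

Emit:
{"name": "drive_tool", "arguments": {"plan": [[0, -0.003, 0.03, 0, 0, 0, 1], [0, 0, 0.04, 0, 0, 0, 1], [0, 0, 0.025, 0, 0, 0, 1], [0, 0, 0, 0, 0, 0, 1], [0, 0, 0, 0, 0, 0, 1]]}}

```text
t: 19.25
tcp_pos: [0.6356, 0.1613, 0.0716]
tool_rot: [1.0, -0.001, -0.0, 0.0]
force: [0.3, 0.1, 0.4]
finger_gap: 0.999
gripper_force: 0.0
```

```bash
python3 - <<'E'
from h import *
P,d,s=look('w8')
print('largest');blobs(P,.042,.049,(.635,.163),.05)
E
```

```text
t 19.25 tcp [635.6 161.3  71.6] yaw/tilt [ 7.0000e-02 -2.0000e-02  1.7999e+02] gap 0.999 F [0.3 0.1 0.4] grip 0.0
largest
px [276. 253.] 9440 circ [635.1 163.5] D 63.7 rect [635.5 163.5] [62.3 62.3] 50 z 45.6
```

View pics/w8.png

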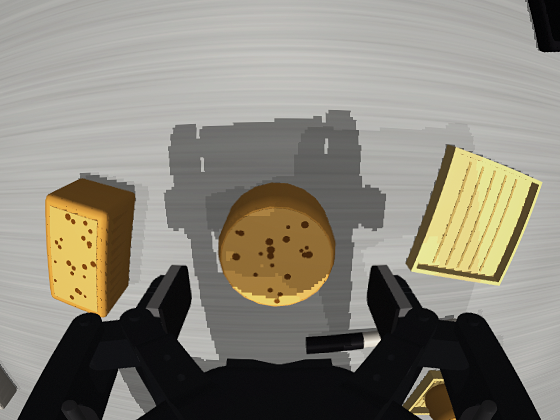

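The largest wheel is at px (276,245) between the pads. It needs a 2 mm shift in y. The oblong cheese at px (90,250) is clear.

Emit:
{"name": "drive_tool", "arguments": {"plan": [[0, -0.002, 0, 0, 0, 0, 1], [0, 0, 0.02, 0, 0, 0, 1], [0, 0, 0.015, 0, 0, 0, 1], [0, 0, 0.008, 0, 0, 0, 1], [0, 0, 0, 0, 0, 0, -1], [0, 0, 0, 0, 0, 0, -1], [0, 0, 0, 0, 0, 0, -1], [0, 0, 0, 0, 0, 0, -1]], "newtons": 40}}

```text
t: 20.1
tcp_pos: [0.6353, 0.1646, 0.0288]
tool_rot: [1.0, 0.0, 0.0, -0.0]
force: [0.5, -0.6, -2.0]
finger_gap: 0.772
gripper_force: 44.8
```

Emit:
{"name": "drive_tool", "arguments": {"plan": [[0, 0, -0.02, 0, 0, 0, -1], [0, 0, -0.04, 0, 0, 0, -1], [0, 0, -0.03, 0, 0, 0, -1], [0.001, 0.03, 0, 0, 0, 0, -1], [0.001, 0.04, 0, 0, 0, 0, -1], [0.001, 0.04, 0, 0, 0, 0, -1], [0, 0.039, 0, 0, 0, 0, -1], [0, 0, 0, 0, 0, 0, -1], [0, 0, 0, 0, 0, 0, -1]]}}

```text
t: 21.0
tcp_pos: [0.6382, 0.0145, 0.1186]
tool_rot: [1.0, -0.001, -0.0, -0.0]
force: [-0.4, 0.9, -2.3]
finger_gap: 0.774
gripper_force: 45.6
```

```bash
python3 - <<'E'
from h import *
P,d,s=look('w9')
z=s['tcp_pos'][2]
blobs(P,z+.006,z+.022,s['tcp_pos'],.05)
E
```

```text
t 21.0 tcp [638.2  14.5 118.6] yaw/tilt [ 1.2000e-01 -1.0000e-02 -1.7997e+02] gap 0.774 F [-0.4  0.9 -2.3] grip 45.58359146118164
px [279. 290.] 17472 circ [644.1  15.2] D 93.6 rect [642.6  14.9] [67.7 70.6] 43 z 135.6
```

Emit:
{"name": "drive_tool", "arguments": {"plan": [[0, 0, 0.03, 0, 0, 0, -1], [0, 0, 0.03, 0, 0, 0, -1], [0, 0, 0.015, 0, 0, 0, -1], [0, 0, 0.007, 0, 0, 0, -1], [0, 0, 0.002, 0, 0, 0, -1], [0, 0, 0.001, 0, 0, 0, -1], [0, 0, 0, 0, 0, 0, -1]]}}

```text
t: 21.75
tcp_pos: [0.6392, 0.0156, 0.0346]
tool_rot: [1.0, 0.0, 0.001, 0.0]
force: [0.4, -0.6, -1.7]
finger_gap: 0.771
gripper_force: 45.6
```

Emit:
{"name": "drive_tool", "arguments": {"plan": [[0, 0.001, 0.001, 0, 0, 0, -1], [0, 0, 0.001, 0, 0, 0, -1], [0, 0, 0, 0, 0, 0, -1]]}}

```text
t: 22.05
tcp_pos: [0.6384, 0.0144, 0.0319]
tool_rot: [1.0, 0.0, 0.0, 0.0]
force: [-0.1, 0.3, -2.0]
finger_gap: 0.768
gripper_force: 45.6
```

Emit:
{"name": "drive_tool", "arguments": {"plan": [[0, 0, 0.001, 0, 0, 0, -1], [0, 0, 0, 0, 0, 0, -1]]}}

```text
t: 22.25
tcp_pos: [0.6385, 0.0144, 0.0315]
tool_rot: [1.0, 0.0, 0.0, 0.0]
force: [-1.6, -0.2, 4.1]
finger_gap: 0.768
gripper_force: 46.3
```

Contact. Release and rise high to inspect.

Emit:
{"name": "drive_tool", "arguments": {"plan": [[0, 0, 0, 0, 0, 0, 1], [0, 0, 0, 0, 0, 0, 1], [0, 0, 0, 0, 0, 0, 1], [0, 0, 0, 0, 0, 0, 1], [0, 0, -0.02, 0, 0, 0, 1], [0, 0, -0.04, 0, 0, 0, 1], [0, 0, -0.04, 0, 0, 0, 1], [-0.02, 0.02, -0.03, 0, 0, 0, 1], [-0.03, 0.03, -0.03, 0, 0, 0, 1], [-0.03, 0.03, -0.03, 0, 0, 0, 1]]}}

```text
t: 23.25
tcp_pos: [0.5598, -0.0636, 0.2193]
tool_rot: [1.0, 0.001, 0.0, 0.0]
force: [0.2, 0.0, -0.0]
finger_gap: 0.996
gripper_force: 0.0
```

Emit:
{"name": "drive_tool", "arguments": {"plan": [[-0.03, 0.03, -0.03, 0, 0, 0, 1], [-0.02, 0.03, -0.03, 0, 0, 0, 1], [0, 0, 0, 0, 0, 0, 1], [0, 0, 0, 0, 0, 0, 1]]}}

```text
t: 23.65
tcp_pos: [0.5118, -0.1226, 0.2778]
tool_rot: [1.0, -0.001, 0.001, 0.0]
force: [0.8, -0.3, -0.2]
finger_gap: 1.001
gripper_force: 0.0
```

```bash
python3 - <<'E'
from h import *
P,d,s=look('w10')
for n,c in dict(small=(.446,-.003),medium=(.633,-.165),large=(.62,-.29),largest=(.639,.0145),square=(.446,.187),oblong=(.629,.287)).items():
    print(n);blobs(P,.038,.056,c,.05,80)
from station import manip
cv2.imwrite('pics/side1.png',manip.snapshot('side')['image'][:,:,::-1])
E
```

```text
t 23.65 tcp [ 511.8 -122.6  277.8] yaw/tilt [9.0000e-02 1.1000e-01 1.7999e+02] gap 1.001 F [ 0.8 -0.3 -0.2] grip 0.0
small
px [183. 225.] 512 circ [447.5  -3.2] D 32.2 rect [447.1  -4.2] [30.7 30.3] 3 z 48.3
medium
px [317.  66.] 1186 circ [ 633.1 -164.4] D 45.1 rect [ 632.7 -165. ] [43.8 42.2] 90 z 48.5
large
px [421.  86.] 1549 circ [ 618.3 -288. ] D 55.1 rect [ 618.4 -287.9] [53.2 52.4] 53 z 48.4
largest
px [160.  68.] 2348 circ [638.   14.2] D 66.4 rect [637.8  13.2] [63.5 64. ] 39 z 48.6
square
px [ 62. 223.] 1200 circ [446.5 188.6] D 78.6 rect [446.9 188.5] [57.9 58.6] 0 z 45.6
oblong
px [  4. 103.] 503 circ [624.9 278.3] D 80.8 rect [624.2 272.6] [22.1 80.4] 84 z 44.8
```

View pics/side1.png

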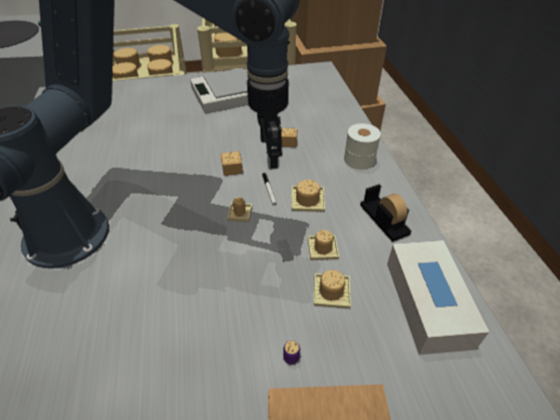

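View pics/w10.png

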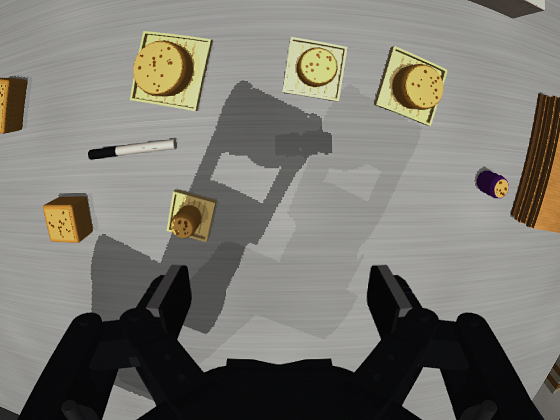

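Each wheel stands upright in its own tray, with all four tops at 48–49 mm and within 3 mm of tray centre. In the wrist view they are at px (185,220) small, (317,66) medium, (421,86) large and (160,68) largest. The square cheese, oblong cheese and purple look-alike have not moved. Handing in.

```bash
python3 -c "
from station import manip
print(manip.sign_off())"
```

```text
the job is handed in; nothing more can be done
None
```

All four round cheeses stand upright, flat on the floor of the tray of their size, the other cheeses were left where they stood, and the job is handed in at about 24 s of robot time.

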